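# Bolt the blade chest shut

### The arm

A 7-joint arm with a two-finger parallel gripper is mounted at the origin on the work surface. World frame = base frame: x ahead of the robot, y to its left, z up, the work surface at z = 0. Lengths are in m, angles in rad, forces in N, time in s.
With the tool pointing down it reaches from about 0.425 to 0.975 m from the base axis. Payload 16.7 kg.
Tool frame: the origin (TCP) lies midway between the tips of the shut fingers; the grasp point (between the pads) lies 19 mm behind it; x points along the fingers, y is the direction in which the jaws open and shut, and the axes are right-handed (so a half turn about x gives the same grasp; the last joint's range is limited). The gripper opens to 85 mm and grips with 20 to 120 N. Pads are 22 mm wide; open, the fingers measure 114 mm over their backs; the gripper's body (76 mm by 85 mm) begins 54 mm behind the grasp point. The pads swing forward as they close: fully open they stand 13 mm farther back than shut.
Start: joints at [-1.419, 0.426, 0.074, 1.606, -0.034, 1.111, -0.067], TCP at [0.201, 0.644, 0.231] pointing down, gripper open.
Joint ranges: [-2.85, 2.85], [-0.5, 2.14], [-1.23, 1.37], [0.21, 2.46], [-1.02, 4.16], [0.16, 2.05], [-2.73, 2.73]. Speed limits (rad/s): [1.89, 1.89, 2.39, 2.39, 3.01, 3.01, 3.01].

### API

Orientations are given as a unit quaternion [w, x, y, z].
In Python, from station import move_to, movel, goto_joints, command_gripper, dwell, solve_ik, read_state, capture, camera_params, PlanningError, hand_in, masks_of, landmark_of gives the robot as it stands. The module is installed in compiled form; this text tells all that it offers. Calls block until the motion is done:
- move_to(position, orientation): joint-space move of the TCP to a pose.
- movel(position, orientation=None, rate=0.15): straight line of the TCP; orientation=None keeps the orientation; rate is the mean speed in m/s.
- goto_joints(angles): joint-space move.
- command_gripper(opening, strength=None): finger opening in m; strength is the grip in N (None keeps the last); returns when the fingers have stopped.
- dwell(seconds).
- solve_ik(position, orientation): joint angles nearest the present ones, or None.
- read_state(): the state.
- capture(name): name is "scene" or "top" or "wrist"; returns the picture (400x640x3 uint8, red, green, blue); there is no depth.
- camera_params(name): a dict with "fx", "fy", "cx", "cy" (pixels), "dist" ([k1, k2, p1, p2, k3] as OpenCV has them; the pictures are not rectified), "xyz" and "attitude" of the camera in the world. Camera axes: x right, y down, z forward; pixel columns grow to the right and rows downward; lengths in m; the calibration is good to about 2 mm. A picture is of the moment at which its call begins: read the wrist's pose just before it. camera_params takes no time and is no camera call; for the wrist camera it gives the pose at the moment of the call.
A pose or a line that the arm cannot do raises PlanningError and nothing moves.
- hand_in(): hands the job in, once; it reports no verdict.
Trained networks look in the newest picture that a camera, given by its name, has taken for a name from the list of things; names that differ only in an ending like _2 or _b are one class to them, and where a whole thing is asked for, a point or a joint stands for the part that bears it (a point fixed in the world has none). Each returns a list of dicts, best first, with "confidence" (0 to 1); they miss things now and then, are a little off and sometimes report something else, mostly with a low value. They report only what shows in the picture. A call takes as long as a camera call.
- masks_of(camera, query): "pixels" (400x640 bool, what is visible of it).
- landmark_of(camera, query): "at" ([x, y, z] in m, in world coordinates, good to about 4 mm: a listed point, or the origin of a listed thing).
The state is a dict: "time": time; "joint_positions": joint angles; "joint_vel": joint speeds; "joint_efforts": joint torques, N m; "tcp_pos": TCP position; "orientation": TCP orientation; "force": force on the tool from outside, world axes, zero at the start; "moment": the same for the moment, N m; "gripper_width": finger opening in m.
Only numpy, scipy, OpenCV 4.12 (cv2) and the standard library are available. Lean on these libraries where they do the work, as an engineer would, in place of code of your own. Each camera call takes 0.05 s, during which the arm holds its last target.

### The job

Bolt the wooden blade chest shut: with one fingertip press the long spring catch plate down, and while you hold it down push the bolt's upright tab with the other fingertip until the bolt is fully home in its keeper. Then let go, so that the catch springs back up and locks the bolt. Pick nothing up, and leave the other things where they stand.

Things in the scene. Friction and masses are not known exactly. Their poses are not given: they have to be found in the camera images.
- chest: the wooden blade chest, 310 x 410 x 110 mm, fixed; origin: centre of its underside, on the table. Its axes are those of the lock: +y the way the bolt slides home, +x across from the catch plate to the bolt, z up. The lock's origin is at x -30, y 0, z 110 mm. Lid and deck meet in a gap at y 88 mm
- lock (a point): dark steel base plate (104 mm across x 174 x 5 mm) of the bolt lock, fixed flat on top of the wooden blade chest, which cannot move. Origin at the plate's underside, in the chest's top face, 110 mm above the table. z up; +y is the way the bolt slides home; +x points across, from the catch plate to the bolt. Two steel straps 28 mm high guide the bolt at y = 20-32 and 57-69 mm
- keeper (a point): centre of the steel keeper staple on the chest's deck into which the bolt goes, 108 mm along +y from the lock's origin, 28 mm to its +x side, 13 mm above the chest's top; the staple is 28 mm high
- catch_plate (a point): spring safety catch: a level steel plate 30 mm across (x), 110 mm long (y), 6 mm thick; origin: centre of its underside, upper face 6 mm higher. In the lock's frame its centre is at x -28, y -30 mm; released, its upper face is 30 mm above the chest's top. It sinks straight down without tilting wherever it is pressed, and a fingertip can slide along it
- tab (a point): the bolt's upright steel push tab, 30 mm across (x), 12 mm thick (y), 38 mm tall; origin: centre of its underside, 7 mm above the chest's top. In the lock's frame it is at x +28, y = -39 mm plus the bolt's travel, so 56 mm across from the catch plate's centre line. Push the flat face on its -y side; only the 5 mm base plate lies behind it
- bolt (a joint): travel of the bolt (with its tab) in m: 0 drawn, 0.045 fully home at its stop. Starts at 0 to 0.011, slides with 2 N of friction, stays where it is left. While the catch is up its tooth stops the bolt at about 0.014; if it is let up on the way, the tooth catches in the bolt's comb. It can come up fully to lock the bolt only from 0.043 on
- catch (a joint): how far the catch plate is pressed down, in m: 0 up, 0.012 at the end of its travel. The spring pushes up with 3 N at 0 and 8 N at 0.012; the bolt is free to slide while this is over 0.006
- tape_mid (a point): roll of paper tape lying on the chest's lid, 74 mm across, 24 mm high; bystander; point at its centre
- glue_mid (a point): small white plastic bottle standing on the chest's lid, 36 mm across, 75 mm high; bystander; point at its centre
- stamp_mid (a point): wooden stamp block lying on the chest's deck, 50 x 35 x 30 mm; bystander; point at its centre
- pot_mid (a point): terracotta pot on the table beside the chest, 90 mm across, 80 mm high; bystander; point at its centre
- mug_mid (a point): white mug on the table beside the chest, 80 mm across, 90 mm high; bystander; point at its centre
- jar_mid (a point): lidded glass jar on the table, 66 mm across, 90 mm high; bystander; point at its centre

How it is judged:
By the outcome, as a careful person would: the job done as asked, in the order asked, and still so for the second after the job is handed in, with the robot touching nothing.
It also fails if it takes over 32 s, if anything falls off the work surface, if the arm or the gripper's body presses on something with over 40 N, if the wrist force passes 120 N, or if a joint passes its speed limit or range.

## Working session

There is one attempt and no reset: what is moved stays moved. The work goes in short steps, each a Python script; the robot and the scene stay as the last script left them, time stands still between calls to the robot, and variables do not carry over. Pictures are saved under pics/ and viewed, and the job is handed in when it is done.

```bash
mkdir -p pics; ls; python3 - <<'E'
from station import *
import cv2
s=read_state();print(s)
for c in ["scene","top","wrist"]:
    im=capture(c);cv2.imwrite(f"pics/{c}0.png",im[:,:,::-1])
    print(c,camera_params(c))
    for q in ["chest","lock","keeper","catch_plate","tab"]:
        print(q,[(d["at"],round(d["confidence"],2)) for d in landmark_of(c,q)[:2]])
print(read_state()["time"])
E
```

```text
pics
{'time': 0.0, 'joint_positions': array([-1.41848747,  0.42674944,  0.0738818 ,  1.60663932, -0.03406716,
        1.11074796, -0.06711696]), 'joint_vel': array([-6.85828990e-04, -5.09698345e-05, -1.02791246e-03,  5.23330410e-04,
        3.54371355e-05, -2.46177435e-03, -1.55640947e-03]), 'joint_efforts': array([-8.96988986e-04, -9.49816489e+01,  3.76027241e+00, -4.63512397e+01,
        1.91603793e-02,  1.01391177e-02,  4.61005186e-05]), 'tcp_pos': array([0.20057787, 0.6440834 , 0.23058563]), 'orientation': array([ 0.69904807,  0.10586931,  0.69908668, -0.10677683]), 'force': array([ 0.32637793,  0.51353628, -0.61713407]), 'moment': array([0.01570283, 0.04378014, 0.00665495]), 'gripper_width': 0.08541942123682589}
scene {'fx': 509.9593870361835, 'fy': 509.9593870361835, 'cx': 324.043231762846, 'cy': 196.63596966799741, 'dist': array([-0.08969941,  0.        ,  0.        ,  0.        ,  0.        ]), 'xyz': array([ 1.52305267, -0.01816407,  0.83295314]), 'attitude': array([-0.32017747,  0.66380239,  0.6036161 , -0.30413876])}
chest [([0.5838, -0.0334, 0.0053], 0.91)]
lock [([0.5487
[... 478 characters left out ...]
rray([ 0.04117299, -0.70140791,  0.70972231, -0.05124418])}
chest [([0.58, -0.0381, -0.0052], 0.81)]
lock [([0.5479, -0.0295, 0.1088], 0.71)]
keeper [([0.6004, 0.0719, 0.1246], 0.8), ([0.5473, -0.03, 0.1085], 0.53)]
catch_plate [([0.4757, -0.3061, 0.0442], 0.66), ([0.5178, -0.0514, 0.1321], 0.6)]
tab [([0.5693, -0.073, 0.1208], 0.63)]
wrist {'fx': 314.3604718086518, 'fy': 314.3604718086518, 'cx': 321.1025755584954, 'cy': 193.42094065265894, 'dist': array([-0.05951191,  0.        ,  0.        ,  0.        ,  0.        ]), 'xyz': array([0.12628423, 0.66768453, 0.37252926]), 'attitude': array([0.12292306, 0.79606411, 0.58565998, 0.09041146])}
chest []
lock []
keeper []
catch_plate []
tab []
0.9
```

View pics/scene0.png

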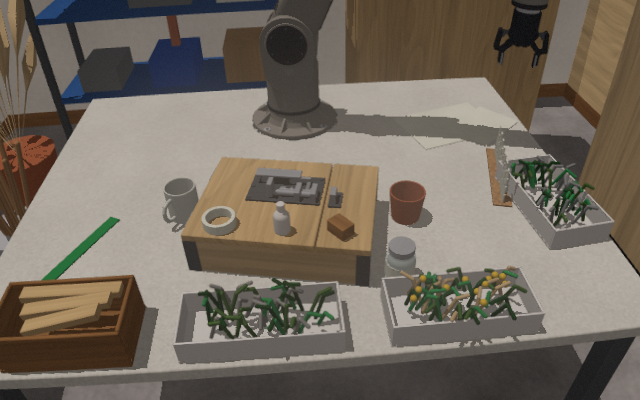

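View pics/top0.png

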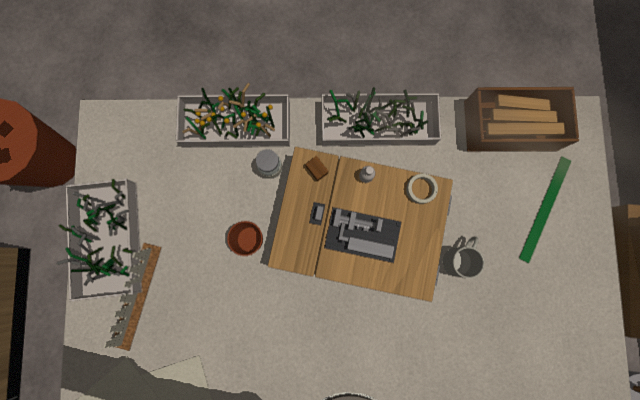

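The chest is at about (0.58, -0.035) and turned roughly -13°. In the top image the lock plate is at about (365, 235) px. Next I'll refine the lock pose and check it with an overlay.

```bash
cat > h.py <<'E'
from station import *
import numpy as np, cv2
from scipy.spatial.transform import Rotation as R
from scipy.optimize import least_squares
def proj(c,P):
    p=camera_params(c); q=p["attitude"]; M=R.from_quat(np.r_[q[1:],q[0]]).as_matrix()
    rv=cv2.Rodrigues(M.T)[0]; t=-M.T@p["xyz"]
    K=np.array([[p["fx"],0,p["cx"]],[0,p["fy"],p["cy"]],[0,0,1.]])
    return cv2.projectPoints(np.asarray(P,float).reshape(-1,1,3),rv,t,K,p["dist"])[0].reshape(-1,2)
def w(pose,L):  # lock frame (m) -> world
    L=np.atleast_2d(L); x,y,a=pose; c,s=np.cos(a),np.sin(a)
    return np.c_[x+c*L[:,0]-s*L[:,1], y+s*L[:,0]+c*L[:,1], .11+L[:,2]]
def rect(x0,x1,y0,y1,z): return np.array([[x0,y0,z],[x1,y0,z],[x1,y1,z],[x0,y1,z]])/1000
def overlay(c,im,pose,t,fn,box,k):
    x0,y0,x1,y1=box; o=cv2.resize(im[y0:y1,x0:x1,::-1],None,fx=k,fy=k,interpolation=cv2.INTER_CUBIC)
    for r,col in [(rect(-52,52,-87,87,5),(0,255,255)),(rect(-43,-13,-85,25,30),(0,255,0)),(rect(13,43,-45+t,-33+t,45),(0,0,255)),
                  (rect(-125,185,-205,205,0),(255,0,255)),(rect(-125,185,87.9,88.1,0),(255,0,255))]:
        q=(proj(c,w(pose,r))-[x0,y0]+.5)*k-.5
        cv2.polylines(o,[np.round(q).astype(int)],True,col,1)
    return o
E
python3 - <<'E'
from h import *
L=dict(chest=[.030,0,-.11],lock=[0,0,0],keeper=[.028,.108,.013],catch_plate=[-.028,-.03,.024])
obs=[]
for c in ["scene","top"]:
    im=capture(c); np.save(f"pics/{c}.npy",im)
    for q in L:
        for d in landmark_of(c,q)[:3]: obs.append((L[q],d["at"],d["confidence"]))
def f(p): return np.concatenate([(w(p,l)[0]-a)[:2]/.004*k for l,a,k in obs])
r=least_squares(f,[.548,-.029,-.23],loss="cauchy");print(r.x)
for c in ["scene","top"]:
    for d in landmark_of(c,"tab"):
        a=np.array(d["at"])-w(r.x,[0,0,0])[0]; s=r.x[2]; print(c,"tab local",a[0]*np.cos(s)+a[1]*np.sin(s),-a[0]*np.sin(s)+a[1]*np.cos(s),a[2],d["confidence"])
np.save("pose.npy",r.x)
cv2.imwrite("pics/ov_top.png",overlay("top",np.load("pics/top.npy"),r.x,5,0,(255,140,465,310),3.8))
cv2.imwrite("pics/ov_scene.png",overlay("scene",np.load("pics/scene.npy"),r.x,5,0,(180,145,390,285),3.8))
E
```

```text
[ 0.55233884 -0.02877802 -0.20006065]
scene tab local 0.023566088210386905 -0.03942506803981771 0.004299999999999998 0.81
top tab local 0.02556594301743262 -0.03922362139493088 0.007599999999999996 0.65
top tab local -0.020164167064748696 -0.28368745723138256 -0.0686 0.42
top tab local -0.0038929425337918978 -0.0016280889199165904 -0.0021999999999999936 0.35
```

View pics/ov_top.png

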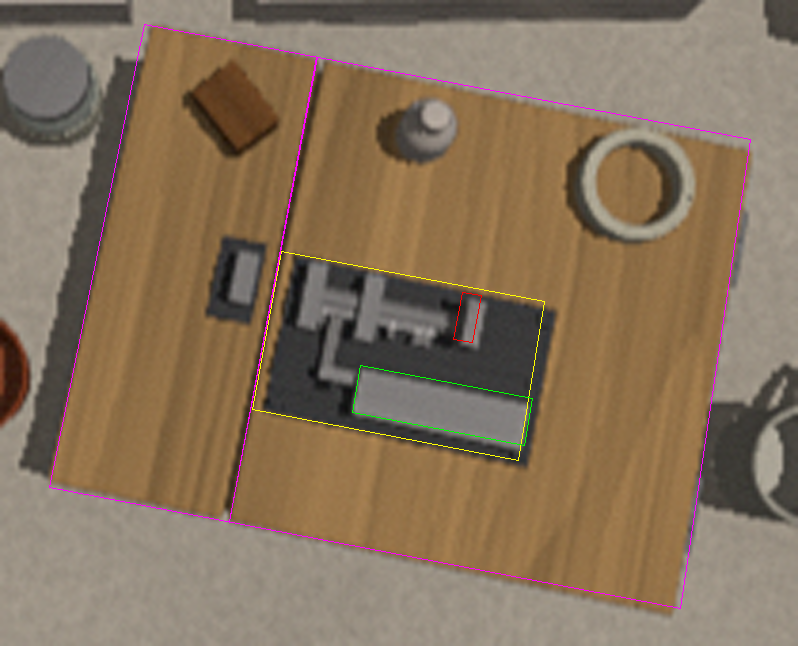

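View pics/ov_scene.png

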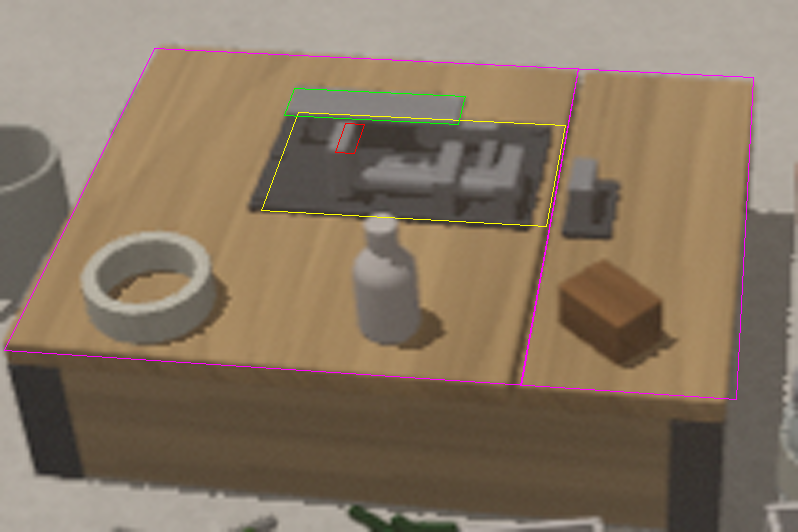

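```bash
python3 - <<'E'
import numpy as np,cv2
for c,(x0,y0,x1,y1) in dict(top=(310,195,410,270),scene=(240,160,350,215)).items():
    im=np.load(f"pics/{c}.npy")[y0:y1,x0:x1,::-1]; k=8 if c=="top" else 7
    o=cv2.resize(im,None,fx=k,fy=k,interpolation=cv2.INTER_CUBIC); o=np.clip(o.astype(float)*1.5,0,255).astype(np.uint8)
    for x in range(x0,x1,10): cv2.line(o,((x-x0)*k,0),((x-x0)*k,5),(0,0,255),1);cv2.putText(o,str(x),((x-x0)*k,16),0,.35,(0,0,255),1)
    for y in range(y0,y1,10): cv2.putText(o,str(y),(0,(y-y0)*k+4),0,.35,(0,0,255),1)
    cv2.imwrite(f"pics/z_{c}.png",o)
E
```

```text
(no output)
```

View pics/z_top.png

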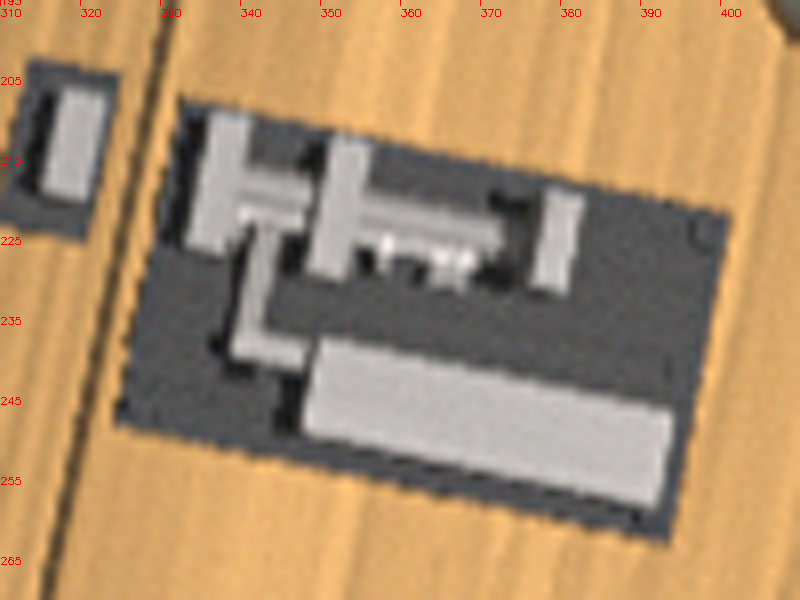

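View pics/z_scene.png

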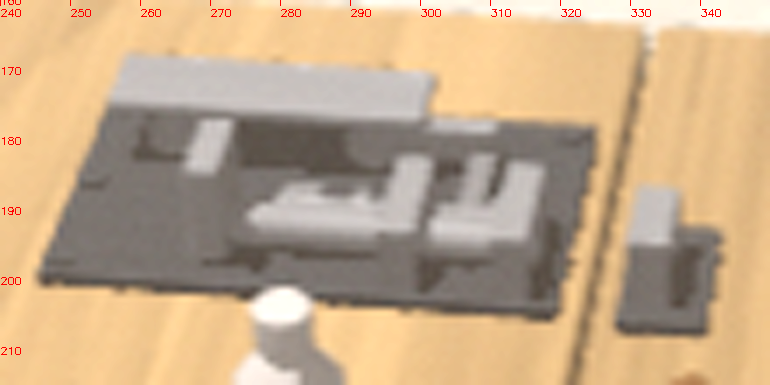

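```bash
python3 - <<'E'
from h import *
T=[(180,98,52,87,5,0),(733,215,52,-87,5,0),(668,542,-52,-87,5,0),(115,425,-52,87,5,0),(320,338,-13,25,30,0),(672,405,-13,-85,30,0),(657,505,-43,-85,30,0),(303,435,-43,25,30,0),
(546,190,43,-33,45,1),(585,195,43,-45,45,1),(568,295,13,-45,45,1),(532,288,13,-33,45,1)]
S=[(40,282,52,-87,5,0),(557,318,52,87,5,0),(595,128,-52,87,5,0),(125,55,-43,-85,30,0),(108,105,-13,-85,30,0),(428,120,-13,25,30,0),(436,75,-43,25,30,0),
(203,120,13,-45,45,1),(234,120,13,-33,45,1),(216,173,43,-33,45,1),(185,172,43,-45,45,1)]
T=np.array(T,float);S=np.array(S,float)
T[:,:2]=(T[:,:2]+.5)/8-.5+[310,195]; S[:,:2]=(S[:,:2]+.5)/7-.5+[240,160]
def res(p,A,c):
    L=A[:,2:5].copy(); L[:,1]+=A[:,5]*p[3]; return (proj(c,w(p[:3],L/1000))-A[:,:2])
x0=[.55,-.03,-.2,3]
for nm,f in dict(top=lambda p:res(p,T,"top").ravel(),scene=lambda p:res(p,S,"scene").ravel(),both=lambda p:np.r_[res(p,T,"top").ravel(),res(p,S,"scene").ravel()]).items():
    r=least_squares(f,x0,x_scale=[.01,.01,.1,1]);print(nm,r.x,np.sqrt(np.mean(r.fun**2)))
np.save("pose.npy",r.x)
p=r.x;print(w(p[:3],[0,0,0]))
for sg in (1,-1):
    a=p[2]; X=np.array([0,0,-1.]);Y=sg*np.array([np.cos(a),np.sin(a),0]);M=np.c_[X,Y,np.cross(X,Y)]
    q=R.from_matrix(M).as_quat();q=np.r_[q[3],q[:3]]
    for z in (.10,.04,.02):
        for y in (-.066,-.005):
            print(sg,z,y,solve_ik(w(p[:3],[0,y,z])[0],q))
print(read_state()["time"])
E
```

```text
top [ 0.54954489 -0.0320334  -0.22362641  4.62010553] 1.0216294302725322
scene [ 0.55188795 -0.03257258 -0.24102385  4.87512793] 1.0171036174191397
both [ 0.55018878 -0.03230435 -0.22977066  4.66425814] 1.0550775129317032
[[ 0.55018878 -0.03230435  0.11      ]]
1 0.1 -0.066 [-0.73194728  0.35825249  0.99185169  1.96316679 -0.35489629  1.00584832
  0.19557139]
1 0.1 -0.005 [-0.78210913  0.34543026  0.91312499  1.94736546 -0.3236413   1.00215655
  0.05028   ]
1 0.04 -0.066 [-0.73055233  0.4979164   1.03638955  2.01961455 -0.53977065  0.92682123
  0.36294224]
1 0.04 -0.005 [-0.74749971  0.44521229  0.89544335  2.00206158 -0.44359852  0.8996928
  0.1549659 ]
1 0.02 -0.066 [-0.73711764  0.55898098  1.06419643  2.03575053 -0.62522292  0.91456359
  0.43920967]
1 0.02 -0.005 [-0.72648565  0.47489448  0.87349439  2.01692862 -0.47858635  0.86503411
  0.18365005]
-1 0.1 -0.066 [ 0.88906142  0.40098625 -1.02307307  1.87794732  0.38764043  1.07911477
  2.62479517]
-1 0.1 -0.005 [ 0.77219121  0.41441108 -1.02321784  1.8641507   0.39889157  1.08675354
  2.50718849]
-1 0.04 -0.066 [-0.81913978  0.62124096  1.21670684  2.02269569 -0.70363009  1.00434271
 -2.6190956 ]
-1 0.04 -0.005 [ 0.75539366  0.50659391 -1.02406715  1.91944478  0.51310088  1.00534397
  2.4112905 ]
-1 0.02 -0.066 [-0.80702394  0.6694149   1.21331514  2.03820801 -0.76770879  0.99180746
 -2.56620668]
-1 0.02 -0.005 [ 0.75060875  0.54099193 -1.02492477  1.93495248  0.55762479  0.98227683
  2.37484149]
1.5
```

```bash
cat >> h.py <<'E'
p=np.load("pose.npy")
def ori(a):
    X=np.array([0,0,-1.]);Y=np.array([np.cos(a),np.sin(a),0]);q=R.from_matrix(np.c_[X,Y,np.cross(X,Y)]).as_quat();return np.r_[q[3],q[:3]]
def loc(P):
    d=np.asarray(P)-w(p[:3],[0,0,0])[0];c,s=np.cos(p[2]),np.sin(p[2]);return np.array([c*d[0]+s*d[1],-s*d[0]+c*d[1],d[2]])*1000
def fl(F):
    c,s=np.cos(p[2]),np.sin(p[2]);return np.round([c*F[0]+s*F[1],-s*F[0]+c*F[1],F[2]],2)
E
python3 - <<'E'
from h import *
q=ori(p[2])
move_to(w(p[:3],[0,-.070,.11])[0],q)
command_gripper(.044)
s=read_state();print(s["time"],loc(s["tcp_pos"]),fl(s["force"]),s["gripper_width"])
np.save("pics/wcam.npy",camera_params("wrist"),allow_pickle=True)
for c in ["wrist","scene","top"]:
    im=capture(c);np.save(f"pics/{c}1.npy",im)
cv2.imwrite("pics/w1.png",overlay("wrist",np.load("pics/wrist1.npy"),p[:3],p[3],0,(0,0,640,400),1.2))
print(read_state()["time"])
E
```

```text
4.8583 [ 7.83207328e-03 -7.00039456e+01  1.10014353e+02] [-0.25  0.49  0.93] 0.04396096844595627
5.0083
```

View pics/w1.png

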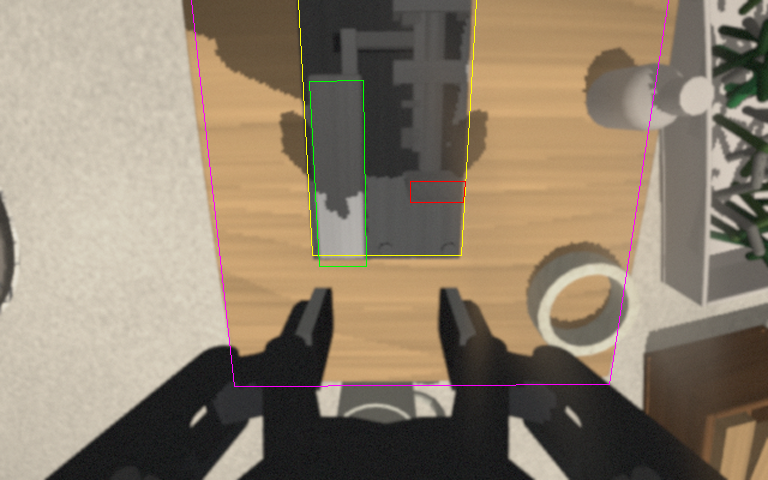

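```bash
python3 - <<'E'
import numpy as np,cv2
im=np.load("pics/wrist1.npy")[30:230,220:420,::-1]
o=cv2.resize(im,None,fx=3,fy=3,interpolation=cv2.INTER_CUBIC); o=np.clip(o.astype(float)*2.2,0,255).astype(np.uint8)
cv2.imwrite("pics/w1z.png",o)
im=np.load("pics/top1.npy")[180:290,300:440,::-1]
o=cv2.resize(im,None,fx=5,fy=5,interpolation=cv2.INTER_CUBIC);cv2.imwrite("pics/t1z.png",o)
E
```

```text
(no output)
```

View pics/w1z.png

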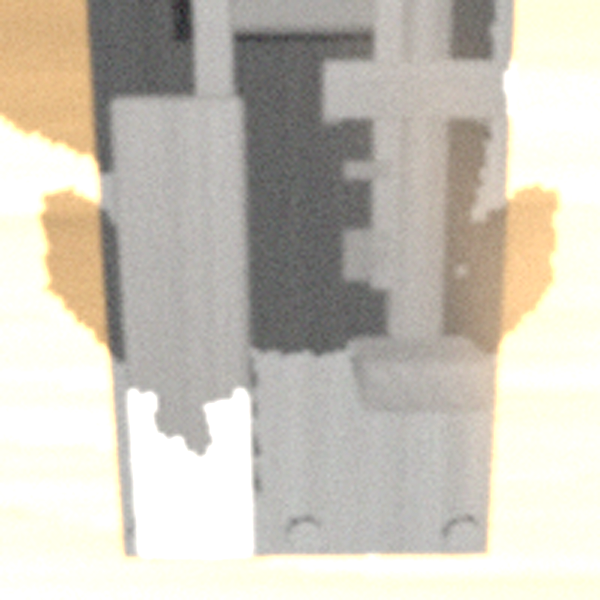

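```bash
python3 - <<'E'
from h import *
print("cam",loc(camera_params("wrist")["xyz"]))
Wp=np.array([(110,97,-43,25,30,0),(242,97,-13,25,30,0),(252,555,-13,-85,30,0),(133,555,-43,-85,30,0),(127,552,-52,-87,5,0),(488,552,52,-87,5,0)],float)
Wp[:,:2]=(Wp[:,:2]+.5)/3-.5+[220,30]
L=Wp[:,2:5]
print(np.round(np.c_[Wp[:,2:5],Wp[:,:2],proj("wrist",w(p[:3],L/1000))-Wp[:,:2]],1))
def f(v): 
    return np.r_[(proj("wrist",w(v[:3],L/1000+[0,0,0]))-Wp[:,:2]).ravel()]
r=least_squares(f,p[:3],x_scale=[.01,.01,.1]);print(r.x,loc(w(r.x,[0,0,0])[0]),r.fun.reshape(-1,2).round(1))
# tab top model
print(((proj("wrist",w(r.x,[(a/1000,(b+p[3])/1000,z/1000) for z in (45,7) for a,b in [(13,-33),(43,-33),(43,-45),(13,-45)]]))-[220,30]+.5)*3).round())
E
```

```text
cam [ -0.56211368   7.4361315  251.21873133]
[[-43.   25.   30.  256.3  62.    0.9   5.2]
 [-13.   25.   30.  300.3  62.    2.1   4.9]
 [-13.  -85.   30.  303.7 214.7   1.3   6.7]
 [-43.  -85.   30.  264.  214.7   1.6   6.7]
 [-52.  -87.    5.  262.  213.7  -1.9  -1.6]
 [ 52.  -87.    5.  382.3 213.7   1.6  -1.7]]
[ 0.55029049 -0.02964391 -0.23384265] [-0.50688539  2.61368469  0.        ] [[ 0.1  0.8]
 [ 1.5  0.6]
 [ 0.1  3.5]
 [ 0.3  3.3]
 [-3.2 -4.8]
 [ 0.8 -4.3]]
[[364. 352.]
 [501. 353.]
 [497. 406.]
 [363. 406.]
 [356. 328.]
 [472. 329.]
 [469. 375.]
 [355. 374.]]
```

View pics/t1z.png

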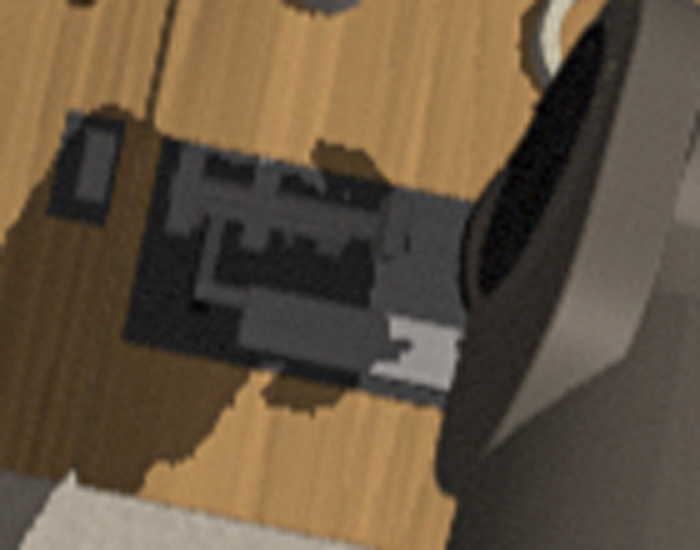

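The base plate looks about 5 mm off-centre along y from the lock origin, since the catch plate, the lid gap and the wrist view all agree with each other. I'll refit with that offset free.

```bash
python3 - <<'E'
from h import *
T=[(180,98,52,87,5,2),(733,215,52,-87,5,2),(668,542,-52,-87,5,2),(115,425,-52,87,5,2),(320,338,-13,25,30,0),(672,405,-13,-85,30,0),(657,505,-43,-85,30,0),(303,435,-43,25,30,0),
(546,190,43,-33,45,1),(585,195,43,-45,45,1),(568,295,13,-45,45,1),(532,288,13,-33,45,1)]
S=[(40,282,52,-87,5,2),(557,318,52,87,5,2),(595,128,-52,87,5,2),(125,55,-43,-85,30,0),(108,105,-13,-85,30,0),(428,120,-13,25,30,0),(436,75,-43,25,30,0),
(203,120,13,-45,45,1),(234,120,13,-33,45,1),(216,173,43,-33,45,1),(185,172,43,-45,45,1)]
W=[(110,97,-43,25,30,0),(242,97,-13,25,30,0),(252,555,-13,-85,30,0),(133,555,-43,-85,30,0),(127,552,-52,-87,5,2),(488,552,52,-87,5,2)]
D={}
for n,A,k,o in (("top",T,8,[310,195]),("scene",S,7,[240,160]),("wrist",W,3,[220,30])):
    A=np.array(A,float);A[:,:2]=(A[:,:2]+.5)/k-.5+o;D[n]=A
def res(v,c):
    A=D[c];L=A[:,2:5].copy(); L[:,1]+=(A[:,5]==1)*v[3]+(A[:,5]==2)*v[4]; return (proj(c,w(v[:3],L/1000))-A[:,:2]).ravel()*(.35 if c=="wrist" else 1)
for cs in (["top"],["scene"],["top","scene"],["top","scene","wrist"]):
    r=least_squares(lambda v:np.concatenate([res(v,c) for c in cs]),[.55,-.03,-.23,3,0],x_scale=[.01,.01,.1,1,1]);print(cs,r.x.round(4),np.sqrt(np.mean(r.fun**2)))
np.save("pose.npy",r.x)
print(((proj("wrist",w(r.x,[(a/1000,(b+r.x[3])/1000,z/1000) for z in (45,7) for a,b in [(13,-33),(43,-33),(43,-45),(13,-45)]]))-[220,30]+.5)*3).round())
E
```

```text
['top'] [ 0.5502 -0.0281 -0.216   0.405  -8.0341] 0.38379105710966166
['scene'] [ 0.5524 -0.0284 -0.2112 -0.0332 -8.876 ] 0.39078070541225657
['top', 'scene'] [ 0.5508 -0.0283 -0.2156  0.2792 -8.278 ] 0.4691512541864487
['top', 'scene', 'wrist'] [ 0.5507 -0.0282 -0.2198  0.3182 -7.7678] 0.5154237472867624Traceback (most recent call last):
  File "<stdin>", line 15, in <module>
  File "h.py", line 11, in w
    L=np.atleast_2d(L); x,y,a=pose; c,s=np.cos(a),np.sin(a)
                        ^^^^^
ValueError: too many values to unpack (expected 3)
```

```bash
python3 - <<'E'
from h import *
q=ori(p[2]); P=p[:3]
movel(w(P,[0,-.064,.05])[0],q,rate=.12)
dwell(.2)
f0=np.mean([read_state()["force"] for _ in range(3)],axis=0);np.save("f0.npy",f0)
z=.040
while z>.004:
    movel(w(P,[0,-.064,z])[0],rate=.04)
    dwell(.05)
    s=read_state();F=fl(s["force"]-f0);print(round(s["time"],2),round(z*1000,1),loc(s["tcp_pos"]).round(1),F,s["moment"].round(2))
    if F[2]>10 or np.hypot(F[0],F[1])>8: break
    z-=.0015
im=capture("scene");cv2.imwrite("pics/s2.png",cv2.resize(im[130:260,180:360,::-1],None,fx=4.4,fy=4.4,interpolation=cv2.INTER_CUBIC))
im=capture("wrist");cv2.imwrite("pics/w2.png",im[:,:,::-1])
E
```

```text
6.32 40.0 [ -0.1 -64.1  39.9] [-0.2  -0.94  1.29] [-0.05 -0.02 -0.02]
6.62 38.5 [ -0.  -64.   38.5] [-0.45 -0.21  1.21] [-0.01 -0.03 -0.01]
6.92 37.0 [ -0. -64.  37.] [-0.54  1.03  0.75] [ 0.01  0.03 -0.03]
7.22 35.5 [ -0.  -64.   35.5] [-0.11 -0.38  1.3 ] [-0.01  0.03 -0.04]
7.52 34.0 [  0. -64.  34.] [0.24 0.26 0.6 ] [ 0.03  0.   -0.02]
7.82 32.5 [ -0.  -64.   32.5] [-0.3  -0.16  0.2 ] [0.02 0.04 0.02]
8.12 31.0 [ -0.1 -64.   30.9] [-0.85 -0.95  0.02] [ 0.02 -0.01 -0.03]
8.42 29.5 [ -0.  -64.   29.4] [-0.24 -0.3   0.5 ] [-0.03 -0.03  0.04]
8.72 28.0 [  0.1 -64.   28. ] [ 0.34 -0.39  1.61] [ 0.02 -0.15  0.05]
9.02 26.5 [  0.1 -64.1  26.5] [ 0.7  -1.22  4.47] [-0.09 -0.03  0.01]
9.32 25.0 [  0.1 -64.   25. ] [-0.18 -0.68  4.38] [-0.15 -0.05  0.01]
9.62 23.5 [  0.  -64.   23.5] [ 0.39 -1.42  5.02] [-0.14 -0.05  0.  ]
9.92 22.0 [  0.1 -64.   22.1] [ 0.17 -0.85  6.44] [-0.22 -0.05  0.04]
10.22 20.5 [  0.1 -64.   20.6] [ 0.23 -1.03  5.87] [-0.22 -0.01  0.  ]
10.52 19.0 [  0.1 -64.1  19.1] [ 0.96 -0.28  5.8 ] [-0.23  0.03 -0.  ]
10.82 17.5 [  0.1 -64.1  17.6] [ 1.62 -1.44  7.09] [-0.2   0.12 -0.01]
11.12 16.0 [  0.1 -64.1  16.2] [ 0.34 -1.42  8.86] [-0.22  0.14  0.02]
11.42 14.5 [  0.2 -64.3  15.2] [-3.59 -2.48 22.21] [-0.09  1.37  0.02]
```

View pics/s2.png

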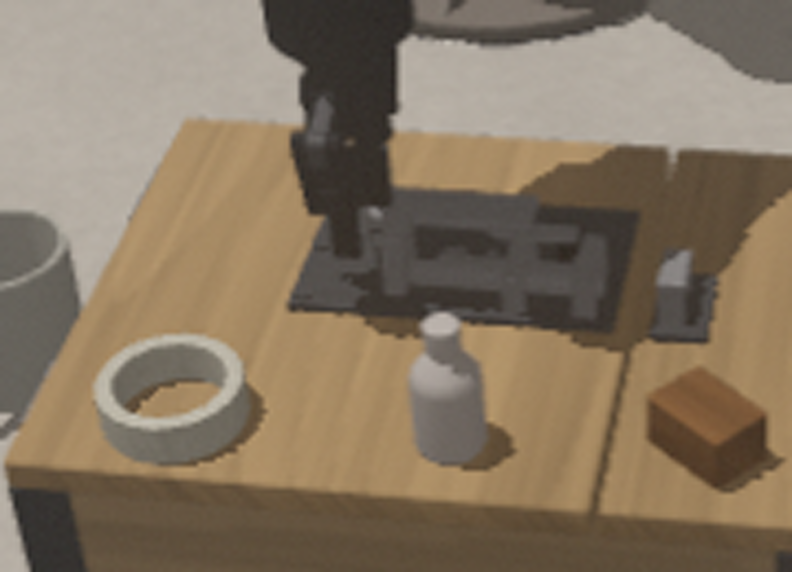

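View pics/w2.png

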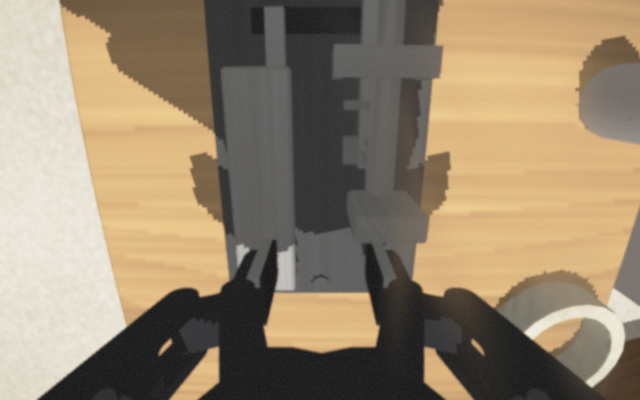

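```bash
python3 - <<'E'
from h import *
P=p[:3];f0=np.load("f0.npy")
movel(w(P,[0,-.064,.0168])[0],rate=.04)
y=-.064
def rep():
    s=read_state();F=fl(s["force"]-f0);print(round(s["time"],2),round(y*1000,1),loc(s["tcp_pos"]).round(1),F,s["moment"].round(2));return F
rep()
while y<-.004:
    y+=.006 if y<-.021 else .0015
    movel(w(P,[0,y,.0168])[0],rate=.04); dwell(.05)
    F=rep()
    if F[1]<-11 or F[2]>20 or F[2]<3: break
im=capture("scene");cv2.imwrite("pics/s3.png",cv2.resize(im[130:260,180:360,::-1],None,fx=4.4,fy=4.4,interpolation=cv2.INTER_CUBIC))
im=capture("wrist");cv2.imwrite("pics/w3.png",im[:,:,::-1])
for d in landmark_of("scene","tab")[:2]+landmark_of("wrist","tab")[:2]: print(loc(d["at"]).round(1),d["confidence"])
print(read_state()["time"])
E
```

```text
11.77 -64.0 [  0.1 -64.1  17.1] [-0.28 -1.22  7.73] [-0.28  0.07  0.02]
12.12 -58.0 [  0.1 -57.9  17. ] [ 0.39 -1.19  7.43] [-0.16  0.08  0.01]
12.47 -52.0 [  0.1 -52.1  17. ] [ 0.49 -1.98  7.19] [-0.45  0.19  0.01]
12.82 -46.0 [  0.1 -46.2  17. ] [ 0.18 -3.13  7.08] [-0.49  0.2  -0.03]
13.17 -40.0 [  0.  -40.3  17. ] [-0.46 -1.94  6.33] [-0.45  0.26  0.08]
13.52 -34.0 [  0.1 -34.3  17. ] [ 0.29 -2.5   7.84] [-0.49  0.21  0.05]
13.87 -28.0 [  0.  -28.3  16.9] [ 1.21 -2.93  7.29] [-0.52  0.21  0.1 ]
14.22 -22.0 [  0.  -22.3  17. ] [ 0.04 -2.28  7.09] [-0.54  0.29  0.06]
14.57 -16.0 [  0.1 -16.3  17. ] [-0.57 -2.72  7.14] [-0.54  0.23  0.05]
14.87 -14.5 [  0.  -15.2  17. ] [ 0.95 -4.75  8.06] [-0.97  0.34  0.11]
15.17 -13.0 [  0.  -13.8  17. ] [ 0.11 -6.08  8.06] [-1.15  0.32  0.1 ]
15.47 -11.5 [  0.  -12.4  17. ] [-0.37 -4.48  8.03] [-1.16  0.3   0.09]
15.77 -10.0 [  0.1 -11.1  17. ] [-0.05 -6.03  7.47] [-1.36  0.41 -0.09]
16.07 -8.5 [  0. -11.  17.] [ -1.06 -13.92   7.63] [-2.75  0.71 -0.27]
[26.3  6.1  4.6] 0.76
[  -8.2 -284.3  -65.7] 0.48
[30.3  4.8  6.8] 0.93
16.2667
```

View pics/s3.png

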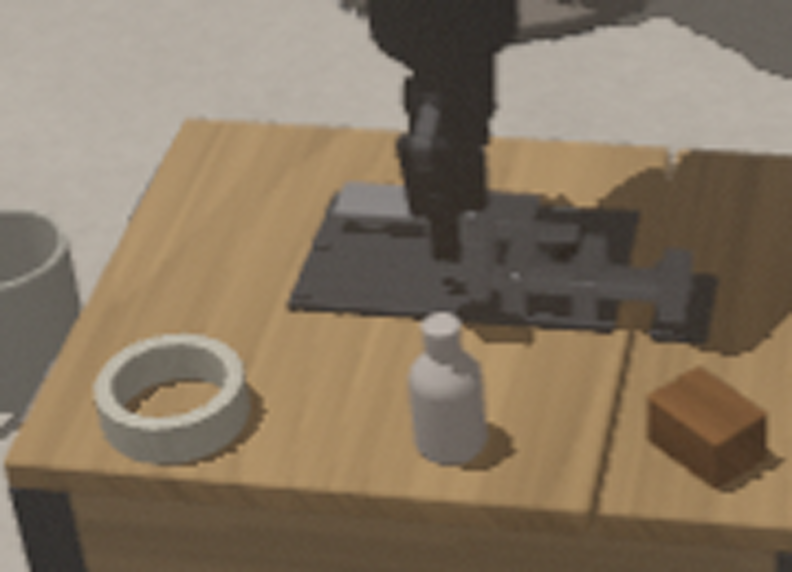

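View pics/w3.png

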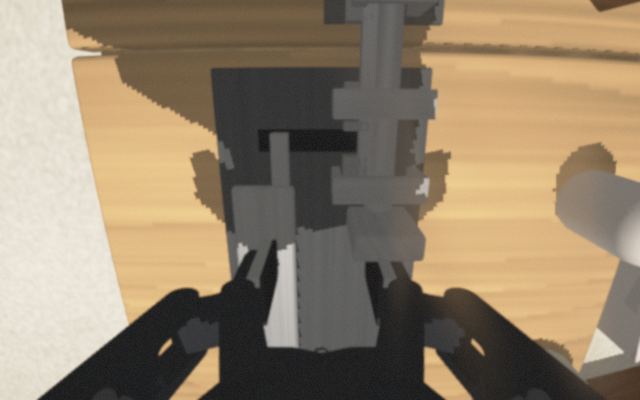

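The bolt is at its stop: the tool is at y = -11.0 mm, the push force rose to 14 N, and the bolt is seen inside the keeper. I'll back off the tab a little with the catch still held down, then lift.

```bash
python3 - <<'E'
from h import *
P=p[:3];f0=np.load("f0.npy")
movel(w(P,[0,-.014,.0168])[0],rate=.04); dwell(.1)
s=read_state();print(s["time"],loc(s["tcp_pos"]).round(1),fl(s["force"]-f0))
movel(w(P,[0,-.014,.035])[0],rate=.05)
movel(w(P,[0,-.014,.09])[0],rate=.12); dwell(.2)
s=read_state();print(s["time"],loc(s["tcp_pos"]).round(1),fl(s["force"]-f0))
movel(w(P,[-.03,-.10,.15])[0],rate=.2); dwell(.1)
for c in ("scene","wrist","top"):
    im=capture(c);np.save(f"pics/{c}4.npy",im)
    print(c,[(loc(d["at"]).round(1),d["confidence"]) for q in("tab","catch_plate") for d in landmark_of(c,q)[:2]])
im=np.load("pics/scene4.npy");cv2.imwrite("pics/s4.png",overlay("scene",im,P,45,0,(180,130,360,260),4.4))
im=np.load("pics/wrist4.npy");cv2.imwrite("pics/w4.png",overlay("wrist",im,P,45,0,(0,0,640,400),1.2))
print(read_state()["time"])
E
```

```text
16.65 [ -0.  -14.3  17. ] [ 0.53 -2.57  7.77]
17.975 [ -0.4 -14.1  89.3] [0.51 0.13 0.75]
scene [(array([24.9,  6.6,  3.4]), 0.59), (array([-26.5, -31.2,  25. ]), 0.73)]
wrist [(array([24.9,  5.6,  3.9]), 0.77), (array([-24.8, -31.4,  24.4]), 0.67)]
top [(array([25.6,  4.5,  4.5]), 0.83), (array([-28.4, -31.7,  19.9]), 0.87), (array([-0.3, -2.9,  0.9]), 0.35)]
19.2167
```

View pics/s4.png

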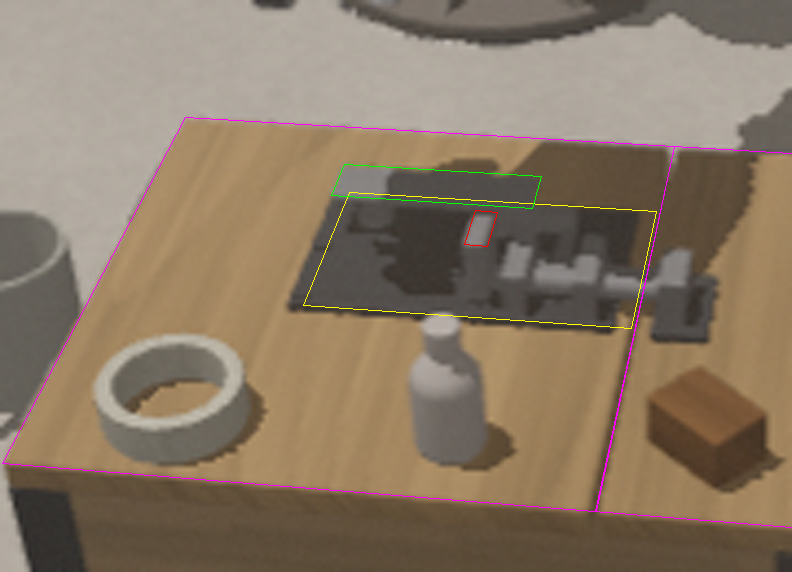

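View pics/w4.png

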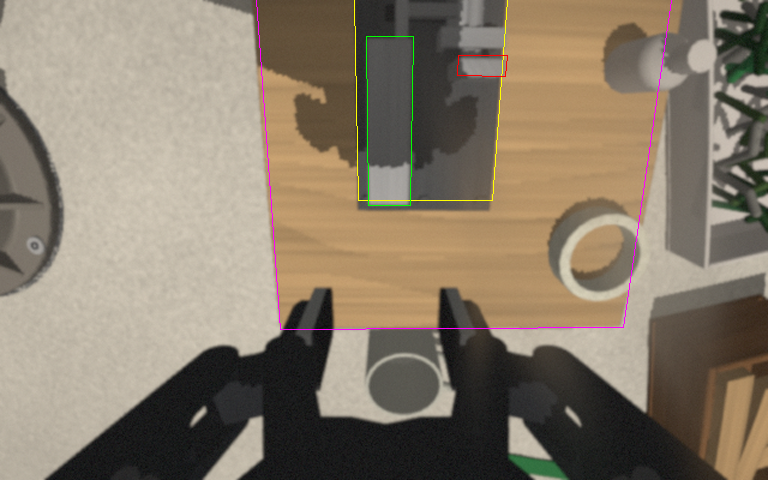

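```bash
python3 - <<'E'
from station import *
print(hand_in(), read_state()["time"])
E
```

```text
the job is handed in; nothing more can be done
the job is handed in; nothing more can be done
```

The chest is bolted, and I handed the job in at about 19 s. I pressed the catch plate down with one fingertip (about 10.5 mm, 7–8 N). While holding it, I pushed the tab with the other fingertip until the push force rose to about 14 N at the bolt's stop. Then I backed off the tab 3 mm, lifted straight up and moved clear.

**Bolt and catch:** The last pictures show the tab at the fully home position, about 45 mm of travel, with the bolt in the keeper. The catch plate is back at its released height: landmarks gave an underside of 25.0 and 24.4 mm in two views, against 24 mm nominal. The top camera disagreed at 19.9 mm, but it judges height poorly, and the overlays on the other two views match the released position.

**Other things:** The tape, bottle and stamp block look unmoved in the scene view. I did not check the pot, mug and jar one by one, but the arm never felt contact away from the lock.

**Model mismatch:** The base plate appeared about 8 mm nearer -y than a plate centred on the lock's origin would be. I fitted the pose with that offset left free, and the contact points then matched the prediction to about 1 mm. The highest vertical force was 22 N, briefly, when the catch reached the bottom of its travel.

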